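# Change the platform shaker over from orbiting to rocking

## Task

The shaker on the lab bench is switched to orbiting: its round key is the one that is down. Stop it first by pressing the square key all the way in so that it stays down by itself and the round key pops up, then take the finger off it and switch to rocking by pressing the long bar-shaped key all the way in, so that it stays down and the square key pops up. Do not press the cross-shaped key, and leave only the long key down.

Things in the scene. Friction and masses are not known exactly. Their poses are not given: they have to be found in the camera images.
- stop_key: Stop key: square white cap, 44 x 44 mm. Origin of all four keys: centre of the cap's top face, moving with it; z up, y along the row, x to the platform behind. Top 90 mm above the bench when up, 78 latched down, 75 at the hard stop. One row on a dark panel (66 mm high) at the front of a white shaker, 310 mm wide; keys 62 mm apart, order, place and yaw vary.
- orbit_key: Orbiting key: round white cap, 34 mm across; heights and origin as for stop_key. Latched down at the start; the other three are up. Any key pressed beyond about 5 mm releases the latched one, which springs up.
- rock_key: Rocking key: long narrow white bar, 62 mm along its x (front to back), 22 mm along its y; heights and origin as for stop_key. To latch a key press its middle straight down 13 to 15 mm (about 4 N; knocks of up to 10 N may be felt on the way; then a hard stop) and let go; let go before 12 mm it rises again.
- pulse_key: Pulsing key, not to be pressed: white cross (plus sign), arms 44 mm long, 14 mm wide; heights and origin as for stop_key. Behind the key row, from 68 mm back, the shaker's platform stands 111 mm above the bench, with two flat dishes (tops at 117 mm).

How it is judged:
By the outcome, as a careful person would: the job done as asked, in the order asked, and still so for the second after the job is handed in, with the robot touching nothing.
It also fails if it takes over 30 s, if anything falls off the work surface, if the arm or the gripper's body presses on something with over 40 N, if the wrist force passes 120 N, or if a joint passes its speed limit or range.

## Robot

A 7-joint arm with a two-finger parallel gripper is mounted at the origin on the work surface. World frame = base frame: x ahead of the robot, y to its left, z up, the work surface at z = 0. Lengths are in m, angles in rad, forces in N, time in s.
With the tool pointing down it reaches from about 0.425 to 0.925 m from the base axis. Payload 6.8 kg.
Tool frame: the origin (TCP) lies at the very end of the fingers, on their centre line; the grasp point (between the pads) lies 19 mm behind it; z points along the fingers, x is the direction in which the jaws open and shut, and the axes are right-handed (so a half turn about z gives the same grasp; the last joint's range is limited). The gripper opens to 85 mm and grips with 20 to 120 N. Pads are 22 mm wide; open, the fingers measure 114 mm over their backs; the gripper's body (76 mm by 85 mm) begins 54 mm behind the grasp point. The pads swing forward as they close: fully open they stand 13 mm farther back than shut.
Start: joints at [1.21, 0.477, 0.022, 1.555, -0.011, 1.109, -0.083], TCP at [0.169, -0.654, 0.231] pointing down, gripper open.
Joint ranges: [-2.96, 2.96], [-0.34, 2.1], [-1.41, 1.46], [0.24, 2.44], [-1.37, 4.51], [0.17, 1.92], [-2.96, 2.96]. Speed limits (rad/s): [2.39, 2.39, 3.14, 3.14, 3.14, 3.14, 3.14].

## Interface

Orientations are given as a rotation vector (axis times angle).
In Python, from bench import get_obs, imaging, hand_in gives the robot as it stands.
- The arm moves only by the tool send_rows, never from a script. Its argument "motion" is a list of rows, each an object with "dp": the shift along the world's x, y, z in m, a list of three; "rot": the turn, a rotation vector about the world's x, y, z in rad, a list of three; "grip": the finger opening in m, from 0 to 0.0854. In form: [{"dp": [dx, dy, dz], "rot": [ax, ay, az], "grip": grip}, ...]. A call has 1 to 20 rows; each row shifts and turns the pose as measured when the row begins; what a row does not reach is not made up. A row lasts 1/8 s, in which the tool goes at most 62.5 mm and 10.7 degrees, less where a joint would pass 70% of its speed; a pose out of reach is approached as far as the arm can. A call is refused whole if a number of a shift passes 0.0625 or a number of a turn 0.188, either way. A call with a gripper value outside its range is refused whole. The fingers move at their own pace and stop on an object; "grip_force" is the grip in N (left out, the last holds). Time passes only in rows, so rows that do not move let the fingers close. It gives the time, the measured TCP pose, the force and the opening at its end, in the units of the state.
- get_obs(): the state, without advancing time (a new reading comes with each control period).
- imaging.grab_frame(name): name is "side" or "top"; returns a dict with "img" (480x640x3 uint8, red, green, blue), "fx", "fy", "cx", "cy" (pixels), "D" ([k1, k2, p1, p2, k3] as OpenCV has them; the pictures are not rectified), "R" (3x3) and "t" (3): a world point X has camera coordinates R X + t. Camera axes: x right, y down, z forward; pixel columns grow to the right and rows downward; lengths in m; the calibration is good to about 2 mm. A picture is of the moment at which its call begins. There is no depth.
- hand_in(): hands the job in, once; it reports no verdict.
The state is a dict: "clock": time; "joints": joint angles; "qvel": joint speeds; "tau": joint torques, N m; "tcp_pos": TCP position; "orientation": TCP orientation; "contact_force": force on the tool from outside, world axes, zero at the start; "moment": the same for the moment, N m; "grip_width": finger opening in m.
Only numpy, scipy, OpenCV 4.12 (cv2) and the standard library are available. Lean on these libraries where they do the work, as an engineer would, in place of code of your own. Each camera call takes 0.05 s, during which the arm holds its last target. There are 200 camera calls.

## Working session

There is one attempt and no reset: what is moved stays moved. The work goes in short steps, Python scripts to look and compute and a tool call to move; the robot and the scene stay as the last step left them, time stands still between calls to the robot, and variables do not carry over. Pictures are saved under pics/ and viewed, about 8 in all and at most 12, crops included, and the job is handed in when it is done.

Besides the shell and the picture viewer there is one more tool, called after "Emit:" by a JSON object that holds its "method" and its "body". send_rows: Moves the arm, as the interface text tells. Its arguments: {"type":"object","properties":{"motion":{"type":"array","items":{"type":"object","properties":{"dp":{"type":"array","items":{"type":"number"}},"rot":{"type":"array","items":{"type":"number"}},"grip":{"type":"number"}}}},"grip_force":{"type":"number"}},"required":["motion"]}

```bash
mkdir -p pics; cat > h.py <<'E'
import numpy as np, cv2
from bench import get_obs, imaging, hand_in
def grab(n,f=None):
    d=imaging.grab_frame(n)
    if f: cv2.imwrite('pics/'+f,cv2.cvtColor(d['img'],cv2.COLOR_RGB2BGR))
    return d
def ray(d,px,z):
    K=np.array([[d['fx'],0,d['cx']],[0,d['fy'],d['cy']],[0,0,1]]);D=np.array(d['D'],float)
    u=cv2.undistortPoints(np.array(px,float).reshape(-1,1,2),K,D)[:,0]
    R=np.array(d['R']);t=np.array(d['t']).ravel()
    c=-R.T@t; v=np.c_[u,np.ones(len(u))]@R
    return c+v*((z-c[2])/v[:,2])[:,None]
def proj(d,X):
    K=np.array([[d['fx'],0,d['cx']],[0,d['fy'],d['cy']],[0,0,1]])
    return cv2.projectPoints(np.array(X,float).reshape(-1,1,3),cv2.Rodrigues(np.array(d['R'],float))[0],np.array(d['t'],float).ravel(),K,np.array(d['D'],float))[0][:,0]
E
python3 -c "
from h import *
o=get_obs();print(o)
for n in('top','side'):
    d=grab(n,n+'0.png');print(n,-np.array(d['R']).T@np.array(d['t']).ravel(),d['fx'])
"
```

```text
{'clock': 0.0, 'joints': array([ 1.20991248,  0.47780641,  0.02234668,  1.55645893, -0.01151579,
        1.10931548, -0.08309487]), 'qvel': array([-1.31417937e-03,  5.13882117e-05,  1.02953267e-04, -2.88658370e-04,
       -1.33233013e-03, -9.36410346e-04, -1.25719678e-03]), 'tau': array([-2.53487851e-04, -5.96462631e+01,  1.60781465e+00, -2.81195873e+01,
        1.24396576e-02,  9.34784854e-03,  5.69767337e-06]), 'tcp_pos': array([ 0.16865193, -0.65296897,  0.23031847]), 'orientation': array([-2.48294054e+00,  1.92304501e+00,  2.42671243e-03]), 'contact_force': array([-0.16753193,  0.19048517, -0.56466459]), 'moment': array([ 0.0422748 , -0.05791112, -0.00330968]), 'grip_width': 0.0850814681085626}
top [0.44928051 0.04146858 0.78120393] 531.8554501470202
side [ 0.31670363 -0.32609205  0.59695194] 501.76005402892895
```

View pics/top0.png

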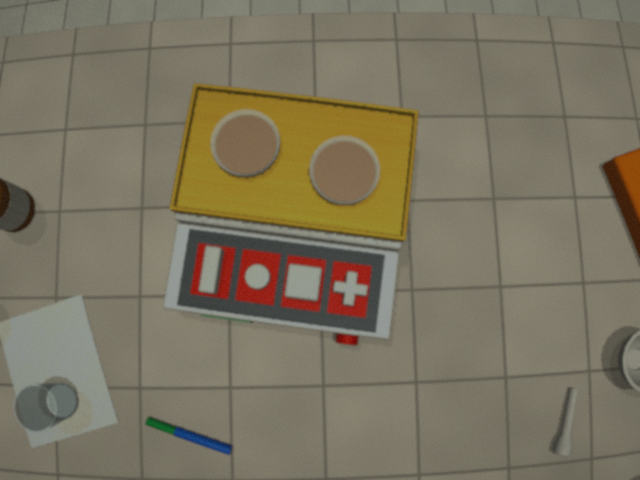

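View pics/side0.png

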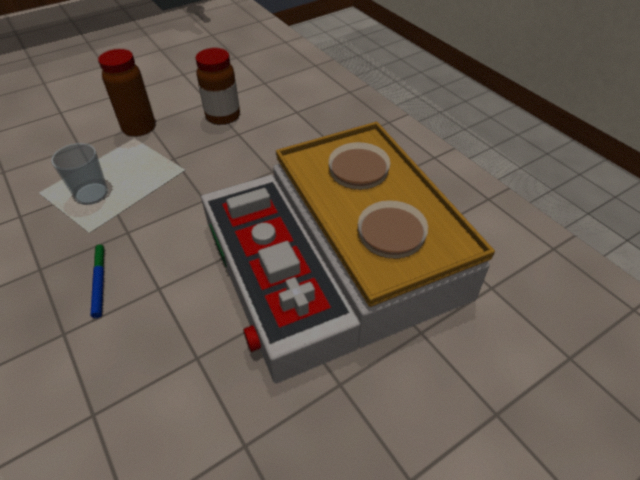

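Top view: bar at about (209,270), round (257,276), square (303,283) and cross (351,288). The side view shows the same order, with the round key lower than the others. Next I measure their positions.

```bash
python3 -c "
from h import *
P={}
for n,seeds in(('top',[(209,270),(257,276),(303,283),(351,288)]),('side',[(249,200),(263,232),(279,258),(296,294)])):
    d=grab(n);h=cv2.cvtColor(d['img'],cv2.COLOR_RGB2HSV)
    m=((h[...,1]<70)&(h[...,2]>(125 if n=='top' else 150))).astype(np.uint8)
    k,l,s,c=cv2.connectedComponentsWithStats(m,connectivity=4)
    for nm,z,(u,v) in zip(['rock','orbit','stop','pulse'],[.09,.078,.09,.09],seeds):
        i=l[v,u]
        cnt=cv2.findContours((l==i).astype(np.uint8),0,2)[0]
        if i==0 or not cnt: print(n,nm,'none',h[v,u]);continue
        w=ray(d,cnt[0][:,0],z)[:,:2].astype(np.float32); r=cv2.minAreaRect(w)
        print(n,nm,s[i],c[i].round(1),'ctr',ray(d,c[i],z)[0].round(4),'rect',np.round(r,4) if 0 else r)
    pan=ray(d,[(209,270)],.09)
"
```

```text
top rock [199 246  21  46 660] [209.1 268.7] ctr [0.5203 0.1812 0.09  ] rect ((0.5205023288726807, 0.18116967380046844), (0.019458651542663574, 0.060073040425777435), 80.86373138427734)
top orbit [245 264  24  24 447] [256.6 275.9] ctr [0.5104 0.12   0.078 ] rect ((0.5109598636627197, 0.1201120913028717), (0.030708586797118187, 0.030619921162724495), 88.62247467041016)
top stop [ 285  264   36   36 1034] [302.6 281.3] ctr [0.5007 0.0588 0.09  ] rect ((0.500819206237793, 0.05866943299770355), (0.042471323162317276, 0.04180654510855675), 80.88236999511719)
top pulse [334 272  33  33 532] [350.3 287.7] ctr [ 0.4906 -0.003   0.09  ] rect ((0.49059420824050903, -0.0029244478791952133), (0.03610983490943909, 0.03551800921559334), 35.82905578613281)
side rock none [ 20  18 131]
side orbit none [ 16  21 134]
side stop none [ 15  19 136]
side pulse none [ 30   2 143]
```

Emit:
{"method": "send_rows", "body": {"motion": [{"dp": [0.04, 0.05, 0], "rot": [0, 0, 0.08], "grip": 0}, {"dp": [0.04, 0.05, 0], "rot": [0, 0, 0.08], "grip": 0}, {"dp": [0.04, 0.05, 0], "rot": [0, 0, 0.08], "grip": 0}, {"dp": [0.04, 0.05, 0], "rot": [0, 0, 0.08], "grip": 0}, {"dp": [0.04, 0.05, 0], "rot": [0, 0, 0.08], "grip": 0}, {"dp": [0.04, 0.05, 0], "rot": [0, 0, 0.08], "grip": 0}, {"dp": [0.03, 0.05, 0], "rot": [0, 0, 0.08], "grip": 0}, {"dp": [0.02, 0.05, 0], "rot": [0, 0, 0.08], "grip": 0}, {"dp": [0.02, 0.05, 0], "rot": [0, 0, 0.08], "grip": 0}, {"dp": [0.01, 0.05, 0], "rot": [0, 0, 0.08], "grip": 0}, {"dp": [0.01, 0.05, 0], "rot": [0, 0, 0.08], "grip": 0}, {"dp": [0, 0.05, 0], "rot": [0, 0, 0.08], "grip": 0}, {"dp": [0, 0.05, 0], "rot": [0, 0, 0.08], "grip": 0}, {"dp": [0, 0.05, 0], "rot": [0, 0, 0.08], "grip": 0}]}}

```text
clock: 1.95
tcp_pos: [0.4939, 0.0547, 0.2305]
orientation: [3.128, -0.267, 0.006]
contact_force: [0.6, 0.1, 1.1]
grip_width: -0.0
```

Emit:
{"method": "send_rows", "body": {"motion": [{"dp": [0.007, 0.004, -0.03], "rot": [0, 0, 0], "grip": 0}, {"dp": [0, 0, -0.04], "rot": [0, 0, 0], "grip": 0}, {"dp": [0, 0, -0.04], "rot": [0, 0, 0], "grip": 0}, {"dp": [0, 0, 0], "rot": [0, 0, 0], "grip": 0}]}}

```text
clock: 2.45
tcp_pos: [0.5013, 0.0648, 0.1193]
orientation: [-3.131, 0.251, -0.012]
contact_force: [-0.2, 0.0, 0.9]
grip_width: 0.0002
```

```bash
python3 -c "
from h import *
print(get_obs()['tcp_pos'],get_obs()['contact_force'])
d=grab('side');p=proj(d,[get_obs()['tcp_pos'],[.5008,.0587,.09],[.5205,.1812,.09]]);print(p)
im=cv2.cvtColor(d['img'],cv2.COLOR_RGB2BGR)
for q in p: cv2.circle(im,tuple(int(x) for x in q.round()),1,(0,255,0),-1)
cv2.imwrite('pics/s1.png',cv2.resize(im[130:380,150:450],None,fx=2.4,fy=2.4))
"
```

```text
[0.50128238 0.06480743 0.11934109] [-0.15257489  0.03851535  0.88800989]
[[274.64107686 236.66521245]
 [277.58242159 256.19641386]
 [246.93332865 197.10721429]]
```

View pics/s1.png

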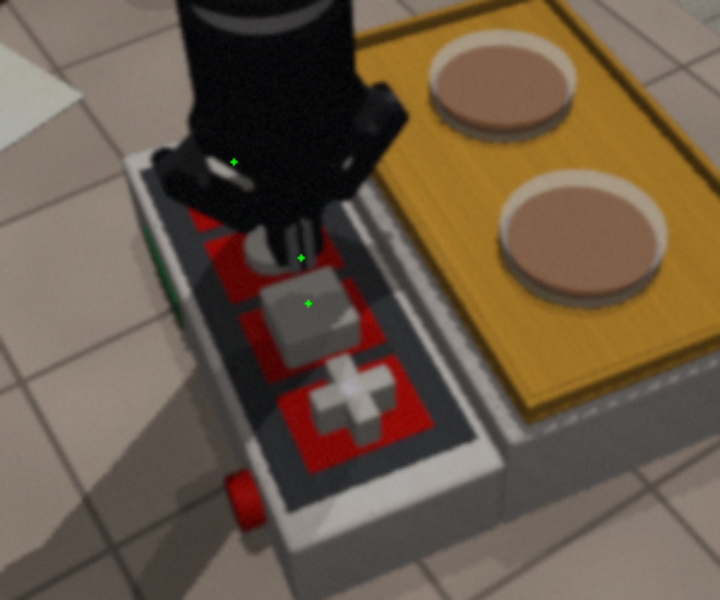

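Emit:
{"method": "send_rows", "body": {"motion": [{"dp": [0, -0.006, -0.01], "rot": [0, 0, 0], "grip": 0}, {"dp": [0, 0, -0.01], "rot": [0, 0, 0], "grip": 0}, {"dp": [0, 0, 0], "rot": [0, 0, 0], "grip": 0}]}}

```text
clock: 2.88
tcp_pos: [0.5054, 0.0586, 0.1034]
orientation: [-3.129, 0.254, -0.026]
contact_force: [0.1, -0.4, -0.2]
grip_width: -0.0001
```

Emit:
{"method": "send_rows", "body": {"motion": [{"dp": [-0.004, 0, -0.006], "rot": [0, 0, 0], "grip": 0}, {"dp": [0, 0, 0], "rot": [0, 0, 0], "grip": 0}]}}

```text
clock: 3.12
tcp_pos: [0.5015, 0.0586, 0.0977]
orientation: [-3.129, 0.254, -0.028]
contact_force: [0.8, 0.2, -0.2]
grip_width: -0.0001
```

```bash
python3 -c "
from h import *
for i in range(3):
    o=get_obs();print(o['tcp_pos'],o['orientation'],o['contact_force'],o['qvel'].round(3));grab('side')
"
```

```text
[0.50149605 0.05862928 0.09767867] [-3.1292044   0.25399195 -0.02801366] [ 0.77131871  0.17921515 -0.24115427] [ 0.001 -0.007  0.002 -0.019  0.002 -0.002  0.002]
[0.50200423 0.05877205 0.09799747] [-3.12890481  0.25397609 -0.02924327] [-0.16839698  0.34714238  0.07137976] [-0.001 -0.002 -0.001 -0.01  -0.001  0.003  0.002]
[0.50222996 0.05881221 0.09812592] [-3.12880638  0.25399822 -0.02968314] [-0.0489084  -0.67054925 -0.75876419] [ 0.001 -0.001  0.002 -0.004 -0.     0.002  0.002]
```

Emit:
{"method": "send_rows", "body": {"motion": [{"dp": [-0.001, 0, -0.004], "rot": [0, 0, 0], "grip": 0}, {"dp": [0, 0, -0.004], "rot": [0, 0, 0], "grip": 0}, {"dp": [0, 0, -0.003], "rot": [0, 0, 0], "grip": 0}, {"dp": [0, 0, -0.003], "rot": [0, 0, 0], "grip": 0}]}}

```text
clock: 3.78
tcp_pos: [0.5017, 0.0589, 0.0838]
orientation: [-3.129, 0.254, -0.031]
contact_force: [0.2, -0.0, 0.7]
grip_width: -0.0001
```

Emit:
{"method": "send_rows", "body": {"motion": [{"dp": [0, 0, -0.003], "rot": [0, 0, 0], "grip": 0}, {"dp": [0, 0, -0.003], "rot": [0, 0, 0], "grip": 0}]}}

```text
clock: 4.03
tcp_pos: [0.5017, 0.0589, 0.0774]
orientation: [-3.129, 0.254, -0.031]
contact_force: [-0.8, -0.4, 1.7]
grip_width: -0.0002
```

Emit:
{"method": "send_rows", "body": {"motion": [{"dp": [0, 0, -0.002], "rot": [0, 0, 0], "grip": 0}, {"dp": [0, 0, -0.001], "rot": [0, 0, 0], "grip": 0}]}}

```text
clock: 4.28
tcp_pos: [0.5018, 0.059, 0.0747]
orientation: [-3.129, 0.254, -0.031]
contact_force: [-5.9, -2.3, 18.9]
grip_width: -0.0001
```

```bash
python3 -c "
from h import *
d=grab('side')
o=get_obs();print(o['tcp_pos'],o['contact_force'])
im=cv2.cvtColor(d['img'],cv2.COLOR_RGB2BGR)
cv2.imwrite('pics/s2.png',cv2.resize(im[130:380,150:450],None,fx=2.4,fy=2.4))
"
```

```text
[0.50177648 0.05897108 0.07488431] [-4.39905026 -0.83683977 13.59877556]
```

View pics/s2.png

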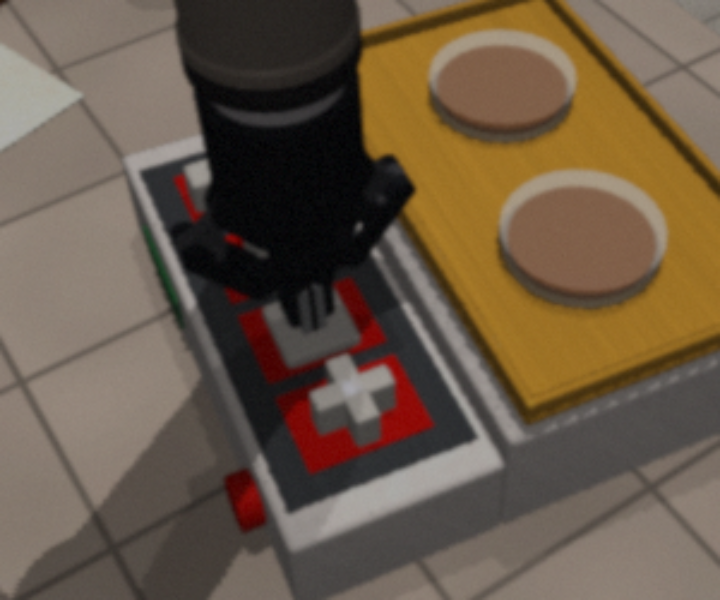

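The square key is at its hard stop (z 0.0747, about 19 N) and its cap, near crop (315,330), sits low. I'll retract straight up, then move clear for a look.

Emit:
{"method": "send_rows", "body": {"motion": [{"dp": [0, 0, 0.004], "rot": [0, 0, 0], "grip": 0}, {"dp": [0, 0, 0.01], "rot": [0, 0, 0], "grip": 0}, {"dp": [0, 0, 0.03], "rot": [0, 0, 0], "grip": 0}, {"dp": [0, 0, 0.03], "rot": [0, 0, 0], "grip": 0}, {"dp": [0.007, 0.045, 0.03], "rot": [0, 0, 0], "grip": 0}, {"dp": [0.006, 0.04, 0], "rot": [0, 0, 0], "grip": 0}, {"dp": [0.006, 0.037, 0], "rot": [0, 0, 0], "grip": 0}, {"dp": [0, 0, 0], "rot": [0, 0, 0], "grip": 0}]}}

```text
clock: 5.32
tcp_pos: [0.521, 0.1841, 0.1854]
orientation: [-3.127, 0.258, -0.034]
contact_force: [0.6, -0.1, 0.0]
grip_width: 0.0002
```

```bash
python3 -c "
from h import *
d=grab('side')
o=get_obs();print(o['tcp_pos'],o['orientation'],o['contact_force'])
im=cv2.cvtColor(d['img'],cv2.COLOR_RGB2BGR)
cv2.imwrite('pics/s3.png',cv2.resize(im[130:380,150:450],None,fx=2.4,fy=2.4))
"
```

```text
[0.52098973 0.18181461 0.18501697] [-3.12825317  0.26205202 -0.03321914] [0.45810877 0.3903032  0.04867322]
```

View pics/s3.png

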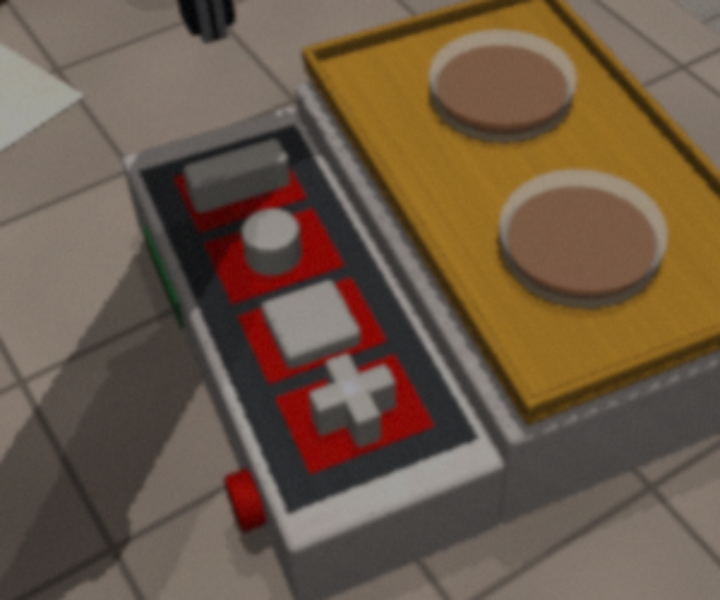

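The square key is latched low (310,320), the round key is up (270,230), and the bar and cross are up. The tool is now above the bar.

Emit:
{"method": "send_rows", "body": {"motion": [{"dp": [0, 0, -0.03], "rot": [0, 0, 0], "grip": 0}, {"dp": [0, 0, -0.03], "rot": [0, 0, 0], "grip": 0}, {"dp": [0, 0, -0.02], "rot": [0, 0, 0], "grip": 0}, {"dp": [0, 0, 0], "rot": [0, 0, 0], "grip": 0}, {"dp": [0, 0, 0], "rot": [0, 0, 0], "grip": 0}]}}

```text
clock: 6.0
tcp_pos: [0.5217, 0.175, 0.1041]
orientation: [3.128, -0.273, 0.035]
contact_force: [-0.2, 0.2, 0.1]
grip_width: 0.0002
```

Emit:
{"method": "send_rows", "body": {"motion": [{"dp": [-0.001, 0.006, -0.004], "rot": [0, 0, 0], "grip": 0}, {"dp": [0, 0, 0], "rot": [0, 0, 0], "grip": 0}, {"dp": [0, 0, 0], "rot": [0, 0, 0], "grip": 0}]}}

```text
clock: 6.38
tcp_pos: [0.5218, 0.1815, 0.1019]
orientation: [3.129, -0.274, 0.04]
contact_force: [0.1, 0.8, 0.7]
grip_width: -0.0001
```

Emit:
{"method": "send_rows", "body": {"motion": [{"dp": [-0.001, 0, -0.004], "rot": [0, 0, 0], "grip": 0}, {"dp": [0, 0, -0.004], "rot": [0, 0, 0], "grip": 0}, {"dp": [0, 0, -0.003], "rot": [0, 0, 0], "grip": 0}, {"dp": [0, 0, -0.003], "rot": [0, 0, 0], "grip": 0}, {"dp": [0, 0, -0.003], "rot": [0, 0, 0], "grip": 0}]}}

```text
clock: 7.0
tcp_pos: [0.521, 0.1817, 0.0846]
orientation: [3.129, -0.274, 0.041]
contact_force: [0.1, -0.6, 4.3]
grip_width: 0.0
```

Emit:
{"method": "send_rows", "body": {"motion": [{"dp": [0, 0, -0.003], "rot": [0, 0, 0], "grip": 0}, {"dp": [0, 0, -0.003], "rot": [0, 0, 0], "grip": 0}]}}

```text
clock: 7.25
tcp_pos: [0.521, 0.1817, 0.0781]
orientation: [3.129, -0.274, 0.041]
contact_force: [-0.2, 0.1, 2.2]
grip_width: -0.0001
```

Emit:
{"method": "send_rows", "body": {"motion": [{"dp": [0, 0, -0.002], "rot": [0, 0, 0], "grip": 0}, {"dp": [0, 0, -0.002], "rot": [0, 0, 0], "grip": 0}]}}

```text
clock: 7.5
tcp_pos: [0.5211, 0.1817, 0.0746]
orientation: [3.128, -0.275, 0.041]
contact_force: [-7.3, -3.4, 24.7]
grip_width: -0.0002
```

The bar is at its hard stop (z 0.0746, 25 N). I'll retract and clear the view.

Emit:
{"method": "send_rows", "body": {"motion": [{"dp": [0, 0, 0.004], "rot": [0, 0, 0], "grip": 0}, {"dp": [0, 0, 0.01], "rot": [0, 0, 0], "grip": 0}, {"dp": [0, 0, 0.03], "rot": [0, 0, 0], "grip": 0}, {"dp": [0, 0, 0.04], "rot": [0, 0, 0], "grip": 0}, {"dp": [0, 0, 0.05], "rot": [0, 0, 0], "grip": 0}, {"dp": [0, 0.04, 0.04], "rot": [0, 0, 0], "grip": 0}, {"dp": [0, 0.04, 0], "rot": [0, 0, 0], "grip": 0}, {"dp": [0, 0, 0], "rot": [0, 0, 0], "grip": 0}, {"dp": [0, 0, 0], "rot": [0, 0, 0], "grip": 0}, {"dp": [0, 0, 0], "rot": [0, 0, 0], "grip": 0}]}}

```text
clock: 8.75
tcp_pos: [0.5201, 0.2608, 0.2562]
orientation: [3.128, -0.28, 0.04]
contact_force: [-0.4, 0.6, -0.5]
grip_width: 0.0001
```

```bash
python3 -c "
from h import *
d=grab('side')
o=get_obs();print(o['tcp_pos'],o['contact_force'],o['qvel'].round(3))
im=cv2.cvtColor(d['img'],cv2.COLOR_RGB2BGR)
cv2.imwrite('pics/s4.png',cv2.resize(im[130:380,150:450],None,fx=2.4,fy=2.4))
"
```

```text
[0.52024576 0.26045622 0.25609784] [-0.58644887 -0.3739968   0.33697217] [ 0.001  0.003  0.003 -0.002 -0.001 -0.    -0.003]
```

View pics/s4.png

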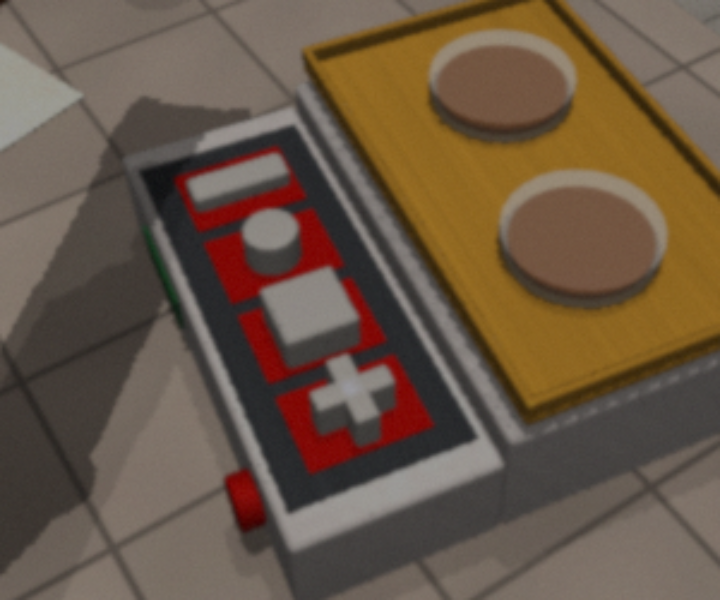

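The bar is latched down (238,180). The square (310,310), round (270,235) and cross (352,395) are all up, and the robot is clear.

```bash
python3 -c "
from h import *
print(hand_in())"
```

```text
the job is handed in; nothing more can be done
None
```

The shaker is now switched to rocking, with only the long key down, and the job is handed in.

- **Stop:** I pressed the square key to its hard stop (TCP at 74.7 mm, about 19 N) and took the finger off. A picture showed it latched down and the round key up.
- **Rock:** I then pressed the long key to its hard stop (74.6 mm, about 25 N) and lifted clear.
- **Last check:** The final side picture shows the long key down and the square, round and cross keys up. The cross key was never touched. The arm was still and in free air, with the force reading near zero, at about 8.8 s of the 30 s allowed.
- **Shortfalls:** An automatic cross-check of the key positions from the side camera found nothing, because my brightness threshold was too high. I checked the square key's position by eye in a side picture instead. The tool leaned about 1.5° while pressing, and both presses still latched.

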